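Uncover and reset the bench supply box

ROBOT

A 6-joint arm with a two-finger parallel gripper is mounted at the origin on a cart in front of the work surface, level with it; the furniture and walls round the work are solid. World frame = base frame: x ahead of the robot, y to its left, z up, the work surface at z = 0. Lengths are in m, angles in rad, forces in N, time in s.
With the tool pointing down it reaches from about 0.35 to 0.85 m from the base axis. Payload 8.1 kg.
Tool frame: the origin (TCP) lies at the very end of the fingers, on their centre line; the grasp point (between the pads) lies robot.grip_point_offset behind it (robot.grip_point_offset is the distance from the TCP to the grasp point, in m); z points along the fingers, y is the line along which they close (so a half turn about z gives the same grasp; the last joint's range is limited). The gripper opens to 93 mm and grips with 3 to 60 N. Pads are 15 mm wide; open, the fingers measure 128 mm over their backs; the gripper's body (75 mm by 188 mm) begins 65 mm behind the grasp point.
Start: joints at [-1.213, 0.13, 1.488, -0, 1.523, -0.085], TCP at [0.257, -0.542, 0.219] pointing down, gripper open.
Joint ranges: [-2.96, 2.96], [-0.89, 2.26], [0.02, 2.5], [-1.34, 4.48], [0, 2.73], [-2.66, 2.66]. Speed limits (rad/s): [2.39, 2.39, 2.79, 3.14, 3.14, 3.14].

INTERFACE

Orientations are given as a rotation vector (axis times angle).
In Python, from plant import robot, eyes gives the robot as it stands. The module is installed in compiled form; this text tells all that it offers.
- The arm moves only by the tool apply_moves, never from a script. Its argument "steps" is one flat list of numbers, 7 for each row, row after row: the shift along the tool's x, y, z in units of 30 mm (1.0 is 30 mm), then the turn, a rotation vector about the tool's x, y, z in units of 6 degrees (1.0 is 6 degrees), then the opening in per cent of the stroke, from 0 (shut) to 100 (fully open). In form: [dx, dy, dz, ax, ay, az, fingers, dx, dy, dz, ax, ay, az, fingers, ...]. A call has 1 to 12 rows; each row shifts and turns the commanded pose from where the row before left it, along the tool's axes as they then stand; what a row does not reach is not made up. A row lasts 1/12 s, in which the tool goes at most 41.7 mm and 7.16 degrees, less where a joint would pass 70% of its speed; a pose out of reach is approached as far as the arm can. A call is refused whole if a number of a shift passes 1 or a number of a turn 1, either way. A call with a gripper value outside its range is refused whole. The fingers move at their own pace and stop on an object; "grip_force" is the grip in N (left out, the last holds). Time passes only in rows, so rows that do not move let the fingers close. It gives the time, the measured TCP pose, the force, the opening and the grip force at its end, in the units of the state.
- robot.read_state(): the state, without advancing time (a new reading comes with each control period).
- eyes.read_camera(name): name is "side" or "top" or "wrist"; returns the picture (420x560x3 uint8, red, green, blue); there is no depth.
- eyes.calibration(name): a dict with "K" (3x3 intrinsics, pixels), "R" (3x3) and "t" (3): a world point X has camera coordinates R X + t. Camera axes: x right, y down, z forward; pixel columns grow to the right and rows downward; lengths in m; the calibration is good to about 2 mm. The wrist camera is an equidistant fisheye: a pixel r from the principal point sees the ray r / f radians off the axis. A picture is of the moment at which its call begins: read the wrist's pose just before it. calibration takes no time and is no camera call; for the wrist camera it gives the pose at the moment of the call.
- robot.close_job(): hands the job in; it is judged then, once.
Trained networks look in the newest picture that a camera, given by its name, has taken for a name from the list of things; names that differ only in an ending like _2 or _b are one class to them, and where a whole thing is asked for, a point or a joint stands for the part that bears it (a point fixed in the world has none). Each returns a list of dicts, best first, with "conf" (0 to 1); they miss things now and then, are a little off and sometimes report something else, mostly with a low value. They report only what shows in the picture. A call takes as long as a camera call. They do not tell look-alikes from the thing itself.
- eyes.search_frame(camera, thing): "rect" ([left, top, width, height] in pixels, round what is visible of it).
- eyes.place_of(camera, thing): "xy" ([column, row] in pixels: a listed point, or the origin of a listed thing).
The state is a dict: "t": time; "q": joint angles; "dq": joint speeds; "joint_torque": joint torques, N m; "tool_pos": TCP position; "orientation": TCP orientation; "force": force on the tool from outside, world axes, zero at the start; "wrist_torque": the same for the moment, N m; "opening": finger opening in m; "gripper_force": force on a finger pad.
Only numpy, scipy, OpenCV 4.12 (cv2) and the standard library are available. Lean on these libraries where they do the work, as an engineer would, in place of code of your own. Each camera call takes 0.05 s, during which the arm holds its last target. There are 200 camera calls.

TASK

Reset the tripped supply box on the bench: press its snap tab fully down, push the released terminal cover completely off its seat so that it lies flat on the open deck beside it, then press the reset button that was under the cover all the way down and let go. Only press and push with the fingertips: lift nothing, and leave the other things on the bench where they are.

Things in the scene. Friction and masses are not known exactly. Their poses are not given: they have to be found in the camera images.
- supply_box: Low grey box fixed to the bench, 110 (x) x 230 (y) mm, flat top (deck) at z 45 mm. Origin: centre of its underside, on the bench; z up; the cover slides off toward its +y. The cover's seat is y -95 to -15 mm, between two rails (x 36 to 50 mm on either side, top z 57) that overhang the cover's side edges; on the -x side a 38 mm high lug (to x -99) carries the tab.
- bay (a point): Centre of the open terminal bay under the cover, at deck height (box frame 0, -57.5, 45 mm): opening 66 (x) x 69 (y) mm, floor 15 mm down.
- deck (a point): Where the cover's centre comes when it meets the end stop (box frame 0, 65, 45 mm). The open deck is flat, y -15 to 105 mm, with 6 mm high curbs at x 44.5 to 50 mm on either side; the end stop is 7 mm high with its face at y 105.
- cover: Loose grey plate, 84 (x) x 80 (y) x 6 mm, about 80 g, with a rib on top. Origin: centre of its underside; axes as the box's. Closed, it is centred at y -55 mm, z 45 in the box frame, held down by the rails, and the tab's tooth blocks its +y edge until the tab is down. It is off its seat from y +25 mm on, and stops at +65. It slides with light friction.
- cover_rib (a point): Centre of the cover's rib, which is 58 (x) x 8 (y) x 15 mm high, standing on the plate 28 mm to the -y side of the plate's centre; its top is 7.5 mm above this point, the plate's upper face 6.5 mm below. Push its -y face toward +y.
- snap_tab (a joint): Travel of the snap tab, m: 0 = up (cover locked), 0.007 = fully down (cover released, from about 0.005). It yields at about 3.5 N and stays down when let go.
- tab_top (a point): Centre of the upper face of the snap tab's black press pad, 24 x 24 mm, on the box's -x side at x -80, y -8.5 mm in the box frame; z 55 mm when up, 48 when down. A flat arm runs from it to the tooth in front of the cover's +y edge. Press straight down.
- reset_button (a joint): Travel of the reset button, m: 0 = up, 0.005 = fully down; a spring returns it (1.6 N at first, 3.6 N fully down).
- reset_top (a point): Centre of the upper face of the round white reset button, 18 mm across, in the terminal bay at x 0, y -57.5 mm in the box frame; z 42 mm when up (3 mm below the deck), 37 mm when down, level with the 26 mm collar round it. Reachable only with the cover off. Press straight down.
- heat_sink: Bystander: aluminium finned heat sink 28x36x18 mm, origin under its centre.
- tinner: Bystander: small round tin 30 mm across, 18 high, origin under its centre.
- brush: Bystander: flat brush 154 mm long, 16 wide, 9 thick, lying beyond the box.
- kapton: Bystander: roll of amber tape 64 mm across, 18 high, origin under its centre.
- cleaner: Bystander: pink pump bottle 53 mm across, 94 high, origin under its centre.
- usb: Bystander: black memory stick 18x53x8 mm, lying on the bench.
Mind the look-alikes: they are no part of the job. What is shaped like the cover but purple or yellow is not meant.

How it is judged:
On the way, in this order (a step that is already met when the one before it is completed fails the run):
1. the snap tab is pressed down (value of joint snap_tab above 0.005 m and y of cover in the frame of supply_box below -0.045 m), for 0.1 s.
2. the cover is pushed completely off its seat (y of cover in the frame of supply_box above 0.022 m), for 0.1 s.
3. the uncovered reset button is pressed down (value of joint reset_button above 0.0038 m and contact force between the fingers and reset_button above 0.5 N), for 0.1 s.
At the end, for the whole second after the job is handed in: The cover rests flat (within 0.08 rad, 3 mm) on the deck between the guides, at least 77 mm along from its closed place (box-frame y of its centre above 22 mm); the tab is down (over 4 mm) and the reset button is up again (under 1.5 mm) (y of cover in the frame of supply_box between 0.022 and 0.07 m and z of cover in the frame of supply_box between 0.042 and 0.048 m and angle between cover's own z axis and vertical below 0.08 rad and linear speed of cover below 0.01 m/s and value of joint snap_tab above 0.004 m and value of joint reset_button below 0.0015 m); the robot touches nothing.
It fails at once if the cover is lifted or tipped up (z of cover in the frame of supply_box above 0.057 m or angle between cover's own z axis and vertical above 0.3 rad).
It fails at once if another thing on the bench is moved by more than 20 mm (distance of any of heat_sink, tinner, brush, kapton, cleaner, usb from where it was at the start of the episode above 0.02 m).
It also fails if it takes over 48 s, if anything falls off the work surface, if the arm or the gripper's body presses on something with over 40 N, if the wrist force passes 120 N, or if a joint passes its speed limit or range.

## Working session

There is one attempt and no reset: what is moved stays moved. The work goes in short steps, Python scripts to look and compute and a tool call to move; the robot and the scene stay as the last step left them, time stands still between calls to the robot, and variables do not carry over. Pictures are saved under pics/ and viewed, at most 10 in all, crops included, and the job is handed in when it is done.

Besides the shell and the picture viewer there is one more tool, called after "Call:" by a JSON object that holds its "fn" and its "kwargs", one argument or row to a line. apply_moves: Moves the arm, as the interface text tells. Its arguments: {"type":"object","properties":{"steps":{"type":"array"},"grip_force":{"type":"number"}},"required":["steps"]}

```bash
mkdir -p pics; python3 - <<'E'
from plant import robot, eyes
import cv2,numpy as np
s=robot.read_state();print(s['t'],s['tool_pos'],s['orientation'],s['opening'],s['force'],robot.grip_point_offset)
a=[]
for c in("top","side"):
    im=eyes.read_camera(c);a.append(im);cv2.imwrite(f"pics/{c}0.png",im[:,:,::-1])
    for th in("supply_box","cover","cover_rib","tab_top","bay","deck"):
        print(c,th,[(np.round(d['xy']).tolist(),round(d['conf'],2)) for d in eyes.place_of(c,th)][:4])
    k=eyes.calibration(c);print(k['K'].round(1).tolist(),(-k['R'].T@k['t']).round(3))
E
```

```text
0.0 [ 0.25690534 -0.54161091  0.21761018] [-3.06318596e+00 -6.89475395e-01  4.13603017e-04] 0.09304622807914889 [-0.05937196  0.1215397  -0.2217354 ] 0.0188
top supply_box [([254.0, 216.0], 0.61)]
top cover [([360.0, 270.0], 0.81), ([282.0, 213.0], 0.69), ([408.0, 220.0], 0.67), ([182.0, 257.0], 0.42)]
top cover_rib [([366.0, 257.0], 0.9), ([415.0, 201.0], 0.59), ([290.0, 213.0], 0.56), ([184.0, 255.0], 0.17)]
top tab_top []
top bay []
top deck [([217.0, 214.0], 0.7)]
[[438.6, 0.0, 277.2], [0.0, 438.6, 212.5], [0.0, 0.0, 1.0]] [0.471 0.029 0.939]
side supply_box [([279.0, 253.0], 0.77)]
side cover [([346.0, 214.0], 0.98), ([313.0, 189.0], 0.69), ([289.0, 224.0], 0.63)]
side cover_rib [([340.0, 207.0], 0.73), ([312.0, 186.0], 0.68), ([290.0, 213.0], 0.56)]
side tab_top [([313.0, 236.0], 0.77)]
side bay [([283.0, 224.0], 0.85)]
side deck [([272.0, 252.0], 0.95)]
[[483.2, 0.0, 279.2], [0.0, 483.2, 207.2], [0.0, 0.0, 1.0]] [0.195 0.978 0.654]
```

View pics/top0.png

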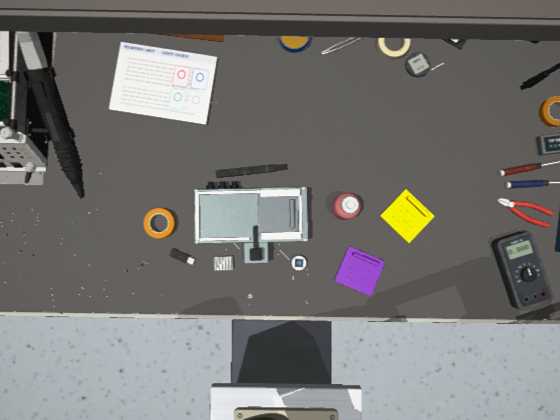

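View pics/side0.png

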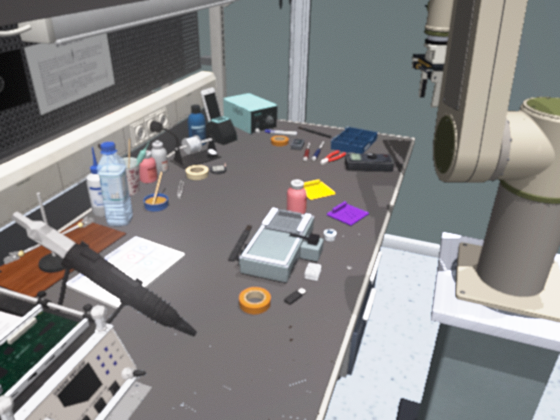

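Candidates for the cover in the top view are the grey plate in the box at (282,213), the purple look-alike at (360,270) and the yellow one at (408,220). The description fits the grey one on the box, with its black tab at (256,255). Box +y points left (world +y), and its -x side with the tab faces the robot. In the side view the box is at (279,245). I'll check this in a close crop.

```bash
python3 - <<'E'
import cv2
im=cv2.imread("pics/top0.png")[175:275,180:320]
cv2.imwrite("pics/crop.png",cv2.resize(im,None,fx=5.7,fy=5.7,interpolation=cv2.INTER_CUBIC))
E
```

```text
(no output)
```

View pics/crop.png

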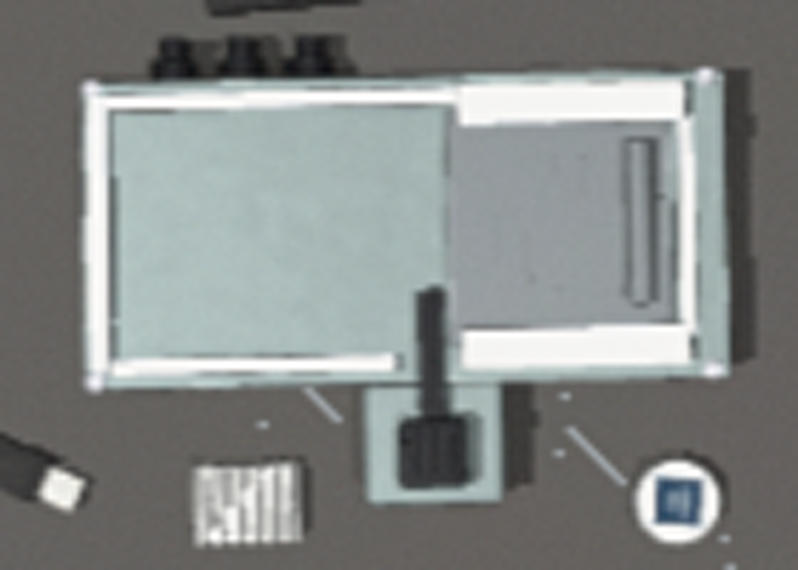

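The crop confirms the choice: a grey plate between white rails, rib at crop (640,220), black tab pad at (434,451). I'll fit the box pose to these features.

```bash
cat > fit.py <<'E'
import numpy as np
from plant import robot, eyes
from scipy.optimize import least_squares
P=np.array([[36,-15,57],[-36,-15,57],[36,-95,57],[-36,-95,57],[-80,-8.5,55],[29,-79,66],[29,-87,66],[-29,-79,66],[-29,-87,66],[55,115,45],[-55,115,45]])/1e3
U=(np.array([[459,126],[462,330],[685,118],[690,323],[434,451],[626,140],[655,138],[632,304],[657,302],[81,84],[89,388]])+.5)/5.7-.5+[180,175]
k=eyes.calibration("top")
def W(p,P): c,s=np.cos(p[2]),np.sin(p[2]); return np.c_[P[:,0]*c-P[:,1]*s+p[0],P[:,0]*s+P[:,1]*c+p[1],P[:,2]]
def f(p):
    X=(W(p,P)@k['R'].T+k['t'])@k['K'].T; return (X[:,:2]/X[:,2:]-U)
r=least_squares(lambda p:f(p).ravel(),[.47,.07,0],loss='soft_l1')
print(r.x,f(r.x).round(1).tolist())
for n,q in dict(tab=[-80,-8.5,55],ribface=[0,-87,58],button=[0,-57.5,42],deckpush=[0,33-0,58],heat=[0,0,0]).items(): print(n,W(r.x,np.array([q])/1e3).round(4))
from scipy.spatial.transform import Rotation as R
s=robot.read_state();print(R.from_rotvec(s['orientation']).as_matrix().round(3),s['tool_pos'],s['t'])
E
python3 fit.py
```

```text
[0.5093698  0.07734778 0.03767592] [[-1.6, -0.3], [-1.4, -0.3], [-1.6, 0.3], [-1.6, 0.0], [0.7, 0.4], [1.1, -0.3], [-0.0, -0.0], [0.7, 0.0], [0.3, 0.3], [1.2, -0.3], [0.4, 0.2]]
tab [[0.4297 0.0658 0.055 ]]
ribface [[ 0.5126 -0.0096  0.058 ]]
button [[0.5115 0.0199 0.042 ]]
deckpush [[0.5081 0.1103 0.058 ]]
heat [[0.5094 0.0773 0.    ]]
[[ 0.904  0.428  0.   ]
 [ 0.428 -0.904 -0.   ]
 [ 0.     0.    -1.   ]] [ 0.25712875 -0.54213854  0.21867586] 0.7
```

Call:
{"fn": "apply_moves", "kwargs": {
  "steps": [0,0,0,0,0,-1,0,0,0,0,0,0,-1,0,0,0,0,0,0,-1,0,0,0,0,0,0,-1,0,0,0,0,0,0,-1,0,0,0,0,0,0,-1,0,0,0,0,0,0,-1,0,0,0,0,0,0,-1,0,0,0,0,0,0,-1,0,0,0,0,0,0,-1,0,0,0,0,0,0,-1,0,0,0,0,0,0,-0.15,0]
}}

```text
t: 1.7
tool_pos: [0.2571, -0.5421, 0.2187]
orientation: [2.171, 2.271, -0.0]
force: [0.5, 0.0, 0.3]
opening: 0.0176
gripper_force: 0.0
```

```bash
cat > go.py <<'E'
import sys,numpy as np
from plant import robot
from scipy.spatial.transform import Rotation as R
p=np.array([.5094,.0785]);a=.0377   # box pose (refined by eye from fit residuals)
def goto(x,y,z):
    s=robot.read_state();M=R.from_rotvec(s['orientation']).as_matrix()
    B=np.array([[np.cos(a),-np.sin(a)],[np.sin(a),np.cos(a)]])
    w=np.r_[p+B@[x/1e3,y/1e3],z/1e3]
    b=B.T@(s['tool_pos'][:2]-p)*1e3
    print("t",round(s['t'],2),"box xyz mm",b.round(1),round(s['tool_pos'][2]*1e3,1),"F",np.round(s['force'],1),"open",round(s['opening'],4))
    print("units",((w-s['tool_pos'])@M/.03).round(2),"yaw err deg",round(np.degrees(np.arctan2(M[1,0],M[0,0])-a)-90,2),"tilt",M[2].round(3))
goto(*map(float,sys.argv[1:4]))
E
python3 go.py -80 -8.5 100
```

```text
t 1.7 box xyz mm [-275.5 -610.7] 218.7 F [0.5 0.  0.3] open 0.0176
units [20.03  6.66  3.96] yaw err deg 0.4 tilt [-0.  0. -1.]
```

Call:
{"fn": "apply_moves", "kwargs": {
  "steps": [0.83,0.28,0,0,0,0,0,0.83,0.28,0,0,0,0,0,0.83,0.28,0,0,0,0,0,0.83,0.28,0,0,0,0,0,0.83,0.28,0,0,0,0,0,0.83,0.28,0,0,0,0,0,0.83,0.28,0,0,0,0,0,0.83,0.28,0,0,0,0,0,0.83,0.28,0,0,0,0,0,0.83,0.28,0,0,0,0,0,0.83,0.28,0,0,0,0,0,0.83,0.28,0,0,0,0,0]
}}

```text
t: 2.7
tool_pos: [0.3462, -0.2384, 0.2188]
orientation: [2.18, 2.261, 0.0]
force: [0.6, -0.3, 0.2]
opening: 0.0007
gripper_force: 0.0
```

Call:
{"fn": "apply_moves", "kwargs": {
  "steps": [0.83,0.28,0,0,0,0,0,0.83,0.28,0,0,0,0,0,0.83,0.28,0,0,0,0,0,0.83,0.28,0,0,0,0,0,0.83,0.28,0,0,0,0,0,0.83,0.28,0,0,0,0,0,0.83,0.28,0,0,0,0,0,0.83,0.28,0,0,0,0,0,0.83,0.28,0,0,0,0,0,0.83,0.28,0,0,0,0,0,0.83,0.28,0,0,0,0,0,0.83,0.28,0,0,0,0,0]
}}

```text
t: 3.7
tool_pos: [0.4351, 0.0644, 0.2189]
orientation: [2.18, 2.261, 0.001]
force: [0.8, -0.7, 0.2]
opening: 0.0001
gripper_force: 0.0
```

```bash
python3 go.py -80 -8.5 100
```

```text
t 3.7 box xyz mm [-74.8 -11.3] 218.9 F [ 0.8 -0.7  0.2] open 0.0001
units [ 0.09 -0.18  3.96] yaw err deg -0.06 tilt [-0.     0.001 -1.   ]
```

Call:
{"fn": "apply_moves", "kwargs": {
  "steps": [0.09,-0.18,0.9,0,0,0,0,0,0,0.9,0,0,0,0,0,0,0.9,0,0,0,0,0,0,0.9,0,0,0,0,0,0,0.9,0,0,0,0,0,0,0.2,0,0,0,0,0,0,0,0,0,0,0]
}}

```text
t: 4.28
tool_pos: [0.4274, 0.0654, 0.0757]
orientation: [-2.177, -2.261, 0.005]
force: [-0.4, -0.5, -0.1]
opening: 0.0006
gripper_force: 0.0
```

```bash
python3 go.py -80 -8.5 48; python3 - <<'E'
from plant import eyes
import cv2
w=eyes.read_camera("wrist")[:,:,::-1]; s=eyes.read_camera("side")[:,:,::-1][180:300,220:370]
cv2.imwrite("pics/w1.png",w); cv2.imwrite("pics/s1.png",cv2.resize(s,None,fx=5,fy=5,interpolation=cv2.INTER_CUBIC))
E
```

```text
t 4.28 box xyz mm [-82.5 -10. ] 75.7 F [-0.4 -0.5 -0.1] open 0.0006
units [0.05 0.09 0.92] yaw err deg 0.0 tilt [ 0.    -0.005 -1.   ]
```

View pics/w1.png

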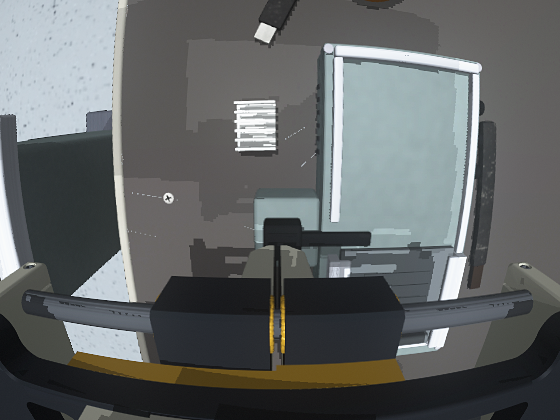

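View pics/s1.png

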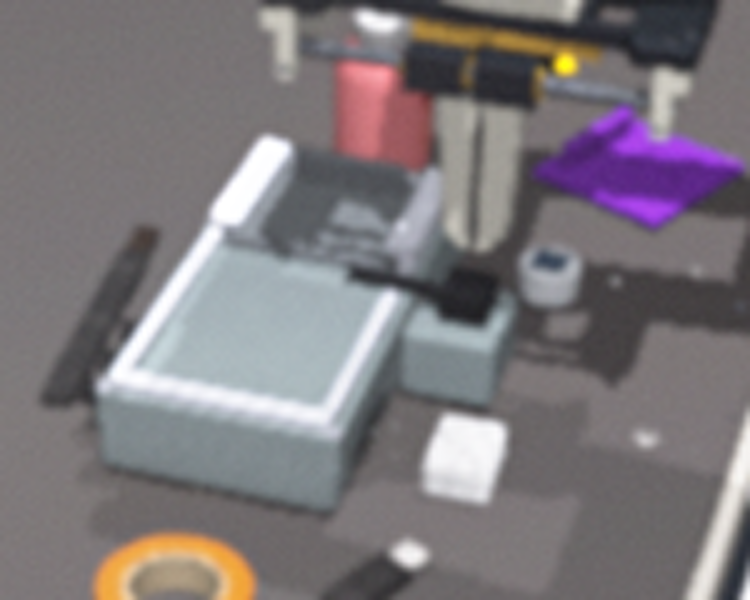

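The wrist view shows the closed fingers (column ~278) in line with the tab pad at (282,233). In the side crop the fingertips at (478,245) are just above and behind the pad at (470,295), as expected for 20 mm of height. I'll press now.

Call:
{"fn": "apply_moves", "kwargs": {
  "steps": [0.05,0.05,0.4,0,0,0,0,0,0,0.2,0,0,0,0,0,0,0.1,0,0,0,0,0,0,0.1,0,0,0,0,0,0,0.1,0,0,0,0,0,0,0.06,0,0,0,0,0,0,0,0,0,0,0,0,0,0,0,0,0,0]
}}

```text
t: 5.05
tool_pos: [0.4312, 0.067, 0.0491]
orientation: [2.177, 2.265, 0.001]
force: [1.4, -1.0, 1.4]
opening: 0.0005
gripper_force: 0.7
```

```bash
python3 go.py -80 -8.5 46.5
```

```text
t 5.05 box xyz mm [-78.6  -8.5] 49.1 F [ 1.4 -1.   1.4] open 0.0005
units [ 0.   -0.05  0.09] yaw err deg 0.11 tilt [-0.     0.001 -1.   ]
```

Call:
{"fn": "apply_moves", "kwargs": {
  "steps": [0,0,0.06,0,0,0,0,0,0,0.04,0,0,0,0,0,0,0.02,0,0,0,0,0,0,0,0,0,0,0]
}}

```text
t: 5.38
tool_pos: [0.4311, 0.067, 0.0475]
orientation: [-2.177, -2.265, 0.001]
force: [-13.5, -1.5, 27.7]
opening: 0.0003
gripper_force: 13.8
```

Call:
{"fn": "apply_moves", "kwargs": {
  "steps": [0,0,-0.3,0,0,0,0,0,0,-0.9,0,0,0,0,0,0,-0.9,0,0,0,0,-0.78,0.65,0,0,0,0,0,-0.78,0.65,0,0,0,0,0,-0.78,0.65,0,0,0,0,0,-0.78,0.65,0,0,0,0,0,0,0,0,0,0,0,0,0,0,0,0,0,0,0]
}}

```text
t: 6.13
tool_pos: [0.5126, -0.0244, 0.1077]
orientation: [-2.179, -2.262, 0.001]
force: [-0.6, 0.1, 0.4]
opening: 0.0004
gripper_force: 0.0
```

```bash
python3 go.py 0 -101 60; python3 - <<'E'
from plant import eyes
import cv2
s=eyes.read_camera("side")[:,:,::-1][180:300,220:370]
cv2.imwrite("pics/s2.png",cv2.resize(s,None,fx=5,fy=5,interpolation=cv2.INTER_CUBIC))
E
```

```text
t 6.13 box xyz mm [  -0.7 -102.9] 107.7 F [-0.6  0.1  0.4] open 0.0004
units [0.06 0.02 1.59] yaw err deg -0.01 tilt [ 0.    -0.001 -1.   ]
```

View pics/s2.png

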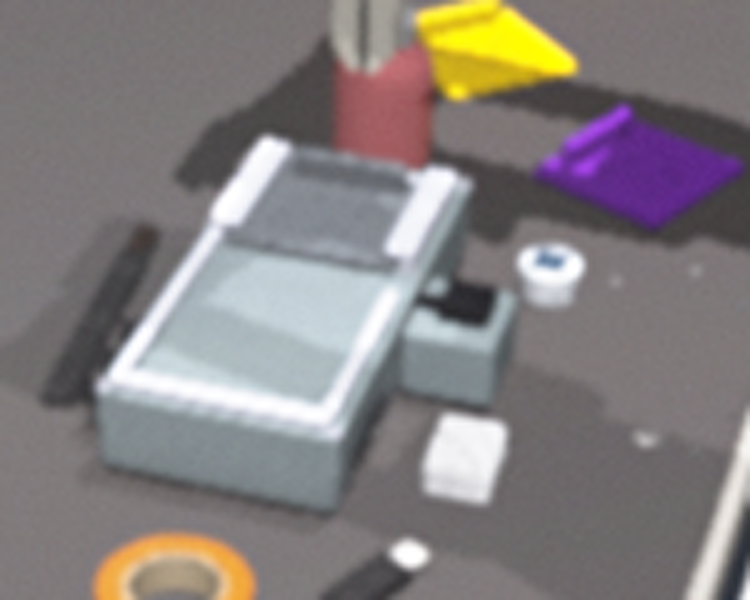

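The tab stays down: the pad at (470,300) is lower and the arm no longer shows over the deck. The cover is free and still seated. Next I lower the fingers behind the rib.

Call:
{"fn": "apply_moves", "kwargs": {
  "steps": [0,0.02,0.6,0,0,0,0,0,0,0.6,0,0,0,0,0,0,0.3,0,0,0,0,0,0,0.09,0,0,0,0,0,0,0,0,0,0,0,0.1,0,0,0,0,0,0,0.1,0,0,0,0,0,0,0.1,0,0,0,0,0,0,0.1,0,0,0,0,0,0,0.1,0,0,0,0,0,0,0.1,0,0,0,0,0,0,0.1,0,0,0,0,0,0]
}}

```text
t: 7.18
tool_pos: [0.5123, -0.0021, 0.0607]
orientation: [2.177, 2.265, 0.0]
force: [-0.2, -0.7, 0.3]
opening: 0.0004
gripper_force: 0.3
```

```bash
python3 go.py 0 15 60
```

```text
t 7.18 box xyz mm [ -0.1 -80.7] 60.7 F [-0.2 -0.7  0.3] open 0.0004
units [3.19 0.01 0.02] yaw err deg 0.11 tilt [-0.  0. -1.]
```

Call:
{"fn": "apply_moves", "kwargs": {
  "steps": [0.1,0,0.03,0,0,0,0,0.15,0,0.03,0,0,0,0,0.15,0,0,0,0,0,0,0.15,0,0,0,0,0,0,0.15,0,0,0,0,0,0,0.15,0,0,0,0,0,0,0.15,0,0,0,0,0,0,0.15,0,0,0,0,0,0,0.15,0,0,0,0,0,0,0.15,0,0,0,0,0,0,0.15,0,0,0,0,0,0,0.15,0,0,0,0,0,0]
}}

```text
t: 8.18
tool_pos: [0.5101, 0.0505, 0.0588]
orientation: [2.177, 2.265, 0.0]
force: [-0.2, 0.1, -0.2]
opening: 0.0006
gripper_force: 0.1
```

```bash
python3 go.py 0 15 58; python3 - <<'E'
from plant import eyes
import cv2
s=eyes.read_camera("side")[:,:,::-1][180:300,220:370]
cv2.imwrite("pics/s3.png",cv2.resize(s,None,fx=5,fy=5,interpolation=cv2.INTER_CUBIC))
E
```

```text
t 8.18 box xyz mm [ -0.3 -28. ] 58.8 F [-0.2  0.1 -0.2] open 0.0006
units [1.43 0.01 0.03] yaw err deg 0.11 tilt [ 0.  0. -1.]
```

View pics/s3.png

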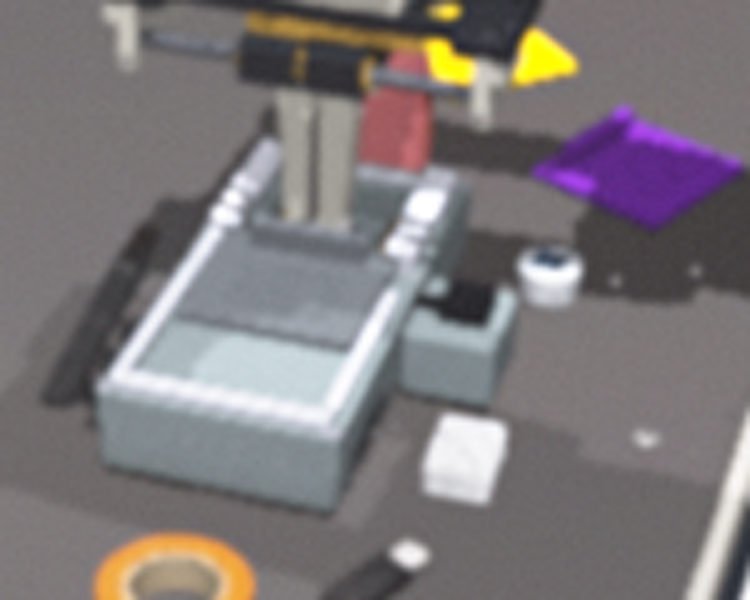

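The cover is sliding flat, with its rib at (315,235) against the fingers and its front edge at (260,330). I'll keep pushing.

Call:
{"fn": "apply_moves", "kwargs": {
  "steps": [0.15,0,0,0,0,0,0,0.15,0,0,0,0,0,0,0.15,0,0,0,0,0,0,0.15,0,0,0,0,0,0,0.15,0,0,0,0,0,0,0.15,0,0,0,0,0,0,0.15,0,0,0,0,0,0,0.12,0,0,0,0,0,0,0.1,0,0,0,0,0,0,0.08,0,0,0,0,0,0,0.06,0,0,0,0,0,0,0,0,0,0,0,0,0]
}}

```text
t: 9.23
tool_pos: [0.5084, 0.0927, 0.0587]
orientation: [-2.177, -2.265, -0.0]
force: [0.2, 0.6, 0.0]
opening: 0.0003
gripper_force: 0.0
```

Call:
{"fn": "apply_moves", "kwargs": {
  "steps": [-0.2,0,0,0,0,0,0,-0.2,0,-0.2,0,0,0,0,-0.4,0,-0.6,0,0,0,0,-0.6,0,-0.6,0,0,0,0,-0.6,0,0,0,0,0,0,-0.4,0,0,0,0,0,0,0,0,0,0,0,0,0]
}}

```text
t: 9.82
tool_pos: [0.5115, 0.0179, 0.1011]
orientation: [2.179, 2.262, -0.0]
force: [0.3, -0.6, 0.2]
opening: 0.0004
gripper_force: 0.0
```

```bash
python3 go.py 0 -57.5 37; python3 - <<'E'
from plant import eyes
import cv2
s=eyes.read_camera("wrist")[:,:,::-1]
cv2.imwrite("pics/w4.png",s)
print(eyes.place_of("wrist","reset_top"),eyes.place_of("side","reset_top"))
E
```

```text
t 9.82 box xyz mm [ -0.2 -60.6] 101.1 F [ 0.3 -0.6  0.2] open 0.0004
units [0.11 0.01 2.14] yaw err deg -0.04 tilt [-0.001  0.    -1.   ]
[{'xy': [279.2, 221.9], 'conf': 0.72}] [{'xy': [295.6, 210.6], 'conf': 0.23}]
```

View pics/w4.png

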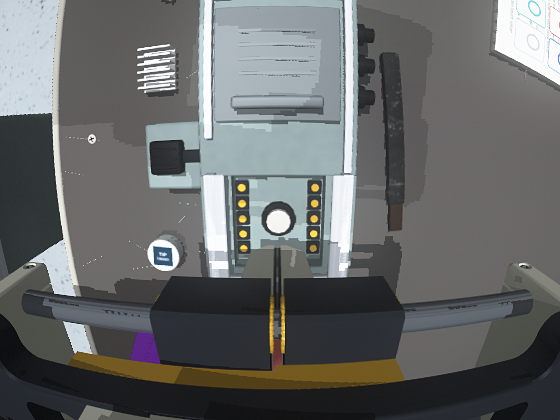

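The cover lies flat on the deck, with its rib at (278,102), and the bay is open with the white button at (279,221). I'll work out the button's position from the wrist ray.

```bash
python3 - <<'E'
from plant import eyes
import numpy as np
k=eyes.calibration("wrist");K=k['K']
def ray(u,z):
    d=(np.array(u)-K[:2,2])/K[0,0];r=np.linalg.norm(d);c=np.r_[np.sin(r)*d/r,np.cos(r)]
    w=k['R'].T@c;o=-k['R'].T@k['t'];X=o+w*(z-o[2])/w[2]
    a=.0377;B=np.array([[np.cos(a),-np.sin(a)],[np.sin(a),np.cos(a)]]);print((B.T@(X[:2]-[.5094,.0785])*1e3).round(1))
ray([278.5,221.5],.042);ray([278,97],.066);ray([168,157],.048)
E
```

```text
[ -0.5 -53.1]
[-1.  33.5]
[-77.8  -4.4]
```

Call:
{"fn": "apply_moves", "kwargs": {
  "steps": [0.17,0,0.6,0,0,0,0,0,0,0.6,0,0,0,0,0,0,0.4,0,0,0,0,0,0,0.2,0,0,0,0,0,0,0.1,0,0,0,0,0,0,0.1,0,0,0,0,0,0,0.08,0,0,0,0,0,0,0.06,0,0,0,0,0,0,0,0,0,0,0,0,0,0,0,0,0,0,0]
}}

```text
invalid input
```

```bash
python3 go.py 0 -55.5 36.5
```

```text
t 9.97 box xyz mm [ -0.9 -57.9] 100.0 F [ 0.4 -0.2 -0.1] open -0.0001
units [0.08 0.03 2.12] yaw err deg 0.06 tilt [ 0.001 -0.001 -1.   ]
```

Call:
{"fn": "apply_moves", "kwargs": {
  "steps": [0.08,0,0.6,0,0,0,0,0,0,0.6,0,0,0,0,0,0,0.4,0,0,0,0,0,0,0.2,0,0,0,0,0,0,0.1,0,0,0,0,0,0,0.1,0,0,0,0,0,0,0.08,0,0,0,0,0,0,0.04,0,0,0,0,0,0,0,0,0,0,0,0,0,0,0,0,0,0]
}}

```text
t: 10.8
tool_pos: [0.5117, 0.0229, 0.0378]
orientation: [2.177, 2.265, 0.001]
force: [-1.0, 1.7, 2.5]
opening: 0.0009
gripper_force: 1.6
```

```bash
python3 go.py 0 -55.5 36.5
```

```text
t 10.8 box xyz mm [  0.2 -55.6] 37.8 F [-1.   1.7  2.5] open 0.0009
units [ 0.   -0.01  0.04] yaw err deg 0.11 tilt [ 0.     0.001 -1.   ]
```

Press to the stop, hold, then retreat.

Call:
{"fn": "apply_moves", "kwargs": {
  "steps": [0,0,0.04,0,0,0,0,0,0,0.03,0,0,0,0,0,0,0.02,0,0,0,0,0,0,0,0,0,0,0,0,0,0,0,0,0,0]
}}

```text
t: 11.22
tool_pos: [0.5119, 0.0229, 0.0372]
orientation: [2.176, 2.265, 0.001]
force: [-13.4, 0.6, 26.3]
opening: 0.0004
gripper_force: 13.1
```

Call:
{"fn": "apply_moves", "kwargs": {
  "steps": [0,0,-0.3,0,0,0,0,0,0,-0.8,0,0,0,0,0,0,-0.8,0,0,0,0,0,0,-0.8,0,0,0,0,0,0,-0.8,0,0,0,0,0,0,0,0,0,0,0,0,0,0,0,0,0,0]
}}

```text
t: 11.8
tool_pos: [0.5129, 0.0225, 0.1414]
orientation: [2.175, 2.262, 0.004]
force: [0.6, -0.2, -0.0]
opening: 0.0005
gripper_force: 0.0
```

```bash
python3 go.py 0 -57.5 100; python3 - <<'E'
from plant import eyes
import cv2
cv2.imwrite("pics/w5.png",eyes.read_camera("wrist")[:,:,::-1])
E
```

```text
t 11.8 box xyz mm [  1.3 -56.1] 141.4 F [ 0.6 -0.2 -0. ] open 0.0005
units [-0.05 -0.05  1.38] yaw err deg 0.1 tilt [-0.001  0.004 -1.   ]
```

View pics/w5.png

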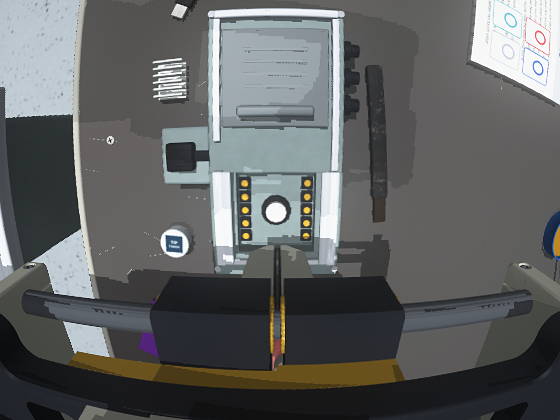

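The cover lies flat on the deck with its rib at (275,113). The tab is down at (181,156), the button is free at (276,211), and the arm is clear of everything. I'm handing in.

```bash
python3 -c "
from plant import robot
print(robot.close_job())"
```

```text
the job is handed in; nothing more can be done
None
```

I pressed the tab to its stop, pushed the cover flat onto the open deck, and pressed the reset button to its stop and let go; the job was handed in at about 12 s, but the call returned no verdict.

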